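# Clamp the bone specimen board

### The arm

A 6-joint arm with a two-finger parallel gripper is mounted at the origin on the work surface. World frame = base frame: x ahead of the robot, y to its left, z up, the work surface at z = 0. Lengths are in m, angles in rad, forces in N, time in s.
With the tool pointing down it reaches from about 0.275 to 0.775 m from the base axis. Payload 14.6 kg.
Tool frame: the origin (TCP) lies between the finger pads; the fingertips stand ctrl.finger_overhang ahead of it and the grasp point (between the pads) lies 2 mm behind it (ctrl.finger_overhang is the distance from the TCP to the fingertips, in m); y points along the fingers, z is the direction in which the jaws open and shut, and the axes are right-handed (so a half turn about y gives the same grasp; the last joint's range is limited). The gripper opens to 85 mm and grips with 20 to 120 N. Pads are 22 mm wide; open, the fingers measure 114 mm over their backs; the gripper's body (76 mm by 85 mm) begins 54 mm behind the grasp point. The pads swing forward as they close: fully open they stand 13 mm farther back than shut.
Start: joints at [-1.336, 0.263, -0.048, 1.259, 0, 1.415], TCP at [0.199, -0.486, 0.248] pointing down, gripper open.
Joint ranges: [-2.65, 2.65], [-0.89, 1.7], [-1.18, 1.37], [-2.13, 2.11], [-1.35, 1.29], [-3.14, 3.14]. Speed limits (rad/s): [1.89, 1.89, 2.57, 2.79, 3.14, 3.14].

### API

Orientations are given as a 3x3 rotation matrix whose columns are the frame's x, y, z axes.
In Python, from station import ctrl, fingers, planner, cams, sensors gives the robot as it stands. Calls block until the motion is done:
- ctrl.reach(position, orientation): joint-space move of the TCP to a pose.
- ctrl.move_straight(position, max_speed=0.15, orientation=None, threshold=None): straight line of the TCP; orientation=None keeps the orientation; max_speed is the mean speed in m/s. With threshold (N) it stops when the force on the tool has changed by that much, and returns True; else False.
- ctrl.goto_joints(angles): joint-space move.
- fingers.set_gripper(opening, grip_force=None): finger opening in m; grip_force is the grip in N (None keeps the last); returns when the fingers have stopped.
- ctrl.pause(seconds).
- planner.ik(position, orientation): joint angles nearest the present ones, or None.
- cams.capture(name): name is "scene" or "top"; returns (picture, depth): 384x512x3 uint8, red, green, blue; 384x512 float32, m along the optical axis (not along the pixel's ray), 0 where there is no reading.
- cams.camera_params(name): a dict with "camera_matrix" (3x3 intrinsics, pixels), "rvec" (rotation vector, rad) and "tvec" (3), from world to camera coordinates, as OpenCV has them. Camera axes: x right, y down, z forward; pixel columns grow to the right and rows downward; lengths in m; the calibration is good to about 2 mm. A picture is of the moment at which its call begins. camera_params takes no time and is no camera call.
A pose or a line that the arm cannot do raises ctrl.MotionError and nothing moves.
- ctrl.job_done(): hands the job in, once; it reports no verdict.
Trained networks look in the newest picture that a camera, given by its name, has taken for a name from the list of things; names that differ only in an ending like _2 or _b are one class to them, and where a whole thing is asked for, a point or a joint stands for the part that bears it (a point fixed in the world has none). Each returns a list of dicts, best first, with "confidence" (0 to 1); they miss things now and then, are a little off and sometimes report something else, mostly with a low value. They report only what shows in the picture. A call takes as long as a camera call. They do not tell look-alikes from the thing itself.
- cams.search_frame(camera, label): "box" ([left, top, width, height] as shares, 0 to 1, of the picture: columns of its width, rows of its height, round what is visible of it).
- cams.regions_of(camera, label): "mask" (384x512 bool, what is visible of it) and "box" ([left, top, width, height] as shares, 0 to 1, of the picture: columns of its width, rows of its height, round what is visible of it).
- cams.place_of(camera, label): "xy" ([column, row] as shares, 0 to 1, of the picture: columns of its width, rows of its height: a listed point, or the origin of a listed thing).
Readings, each from a call of its own:
- sensors.read_time_s(): time.
- sensors.read_qpos(): joint angles.
- sensors.read_qd(): joint speeds.
- sensors.read_joint_efforts(): joint torques, N m.
- sensors.read_tcp_pos(): TCP position.
- sensors.read_tcp_rot(): TCP orientation.
- sensors.read_contact_force(): force on the tool from outside, world axes, zero at the start.
- sensors.read_moment(): the same for the moment, N m.
- sensors.read_grip_width(): finger opening in m.
Only numpy, scipy, OpenCV 4.12 (cv2) and the standard library are available. Lean on these libraries where they do the work, as an engineer would, in place of code of your own. Each camera call takes 0.05 s, during which the arm holds its last target. There are 200 camera calls.

### The job

Slide the green specimen board all the way into the clamp until it meets the blue end stop, then turn the brass knurled thumbscrew clockwise until it seats: the board first sinks easily on its springs, so keep going until the resistance clearly rises as the board bottoms, and stop there, snug, without crushing it. Leave the board clamped and let go; do not disturb the tweezers, the jar or the dish.

Things in the scene. Friction and masses are not known exactly. Their poses are not given: they have to be found in the camera images.
- clamp: Fixed clamp on a 185 x 120 x 10 mm base plate (x -135 to 50 mm, y +-60). Origin: underside, below the thumbscrew's axis; +x is the way the board slides in, z up. Blue channel walls 30 mm high, x -75 to 45 mm, guide the board with 1.5 mm play each side. A bridge across y at x = 0 (24 mm wide, 124 mm long, top 54 mm above the table) carries the thumbscrew.
- stop_face (a point): Centre of the face of the blue end stop, 35 mm along the clamp's +x from its origin, 27 mm above the table; the stop's top is 36 mm high. The board is fully home when its far end touches this face: the board's origin is then at x = -30 mm in the clamp's frame.
- board: Loose green board with white bones on it, 130 x 60 x 10 mm, about 0.13 kg; origin: centre of its underside, x along its length. Starts partly withdrawn in the channel, on white spring-lifted rails 22 mm above the table. Pressed by the screw it sinks 1 to 6 mm (unknown beforehand) against about 2 to 3 N, then bottoms on a cork ledge that gives 1 mm per 30 N.
- board_tab (a point): Centre, half-way up, of the orange grip tab on the board near its outer end: 24 mm along x, 14 mm along y, 28 mm tall, standing on the board's top; 52 mm towards -x from the board's origin and 24 mm above the board's underside.
- thumbscrew: Thumbscrew, vertical axis. Origin: centre of the underside of its round black foot (32 mm diameter, 6 mm thick), which turns with the screw and presses on the board's top. Steep thread: clockwise from above drives it down 3 mm per radian. At the start the foot is 1.5 to 4.5 mm above the board's top. Snug is about 30 N at the foot; over 70 N crushes the board. It stays where left.
- screw_grip (a point): Centre, half-way up, of the thumbscrew's brass knurled head, on its axis: 32 mm diameter, 26 mm tall, red mark on top; 55 mm above the foot's underside; goes down with the screw. Torque to turn it: under 0.05 N m until the board bottoms, then rising steeply; held still after small slow steps it reads about 0.1 to 0.2 N m above the free reading when snug (friction varies).
- tweezers: Loose blue plastic tweezers, about 130 x 25 x 7 mm, lying beside the clamp; origin at the underside near the middle. Leave alone.
- jar: Loose clear jar, 48 mm diameter, 70 mm tall, white lid, origin at the centre of the underside. Leave alone.
- dish: Loose small white dish, 70 mm diameter, 18 mm tall, origin at the centre of the underside. Leave alone.
Things that resemble listed ones, but are neither listed nor needed, are in the scene too. There is more than one size of the board; the job needs the smallest.

How it is judged:
On the way, in this order (a step that is already met when the one before it is completed fails the run):
1. the board is fully home against the end stop, before the screw's foot presses on it (x of board in the frame of clamp above -0.033 m and contact force between thumbscrew and board below 0.5 N), for 0.2 s.
2. the thumbscrew is seated: it presses the bottomed board with at least 15 N (contact force between thumbscrew and board above 15 N), for 0.2 s.
At the end, for the whole second after the job is handed in: The board lies flat and at rest within 4 mm of fully home, and the thumbscrew's foot, left to itself, presses on it with 15 to 55 N (x of board in the frame of clamp above -0.034 m and angle between board's own z axis and vertical below 0.05 rad and contact force between thumbscrew and board between 15 and 55 N and linear speed of board below 0.01 m/s); the robot touches nothing.
It fails at once if the screw is overtightened: the foot presses on the board with more than 70 N (contact force between thumbscrew and board above 70 N).
It fails at once if the tweezers, the jar or the dish is moved by more than 25 mm (distance of any of tweezers, jar, dish from where it was at the start of the episode above 0.025 m).
It also fails if it takes over 72 s, if anything falls off the work surface, if the arm or the gripper's body presses on something with over 40 N, if the wrist force passes 120 N, or if a joint passes its speed limit or range.

## Working session

There is one attempt and no reset: what is moved stays moved. The work goes in short steps, each a Python script; the robot and the scene stay as the last script left them, time stands still between calls to the robot, and variables do not carry over. Pictures are saved under pics/ and viewed, about 8 in all and at most 12, crops included, and the job is handed in when it is done.

```bash
mkdir -p pics; ls; cat > h.py <<'E'
import numpy as np, cv2
from station import ctrl, fingers, planner, cams, sensors
def cam(name):
    p=cams.camera_params(name); R=cv2.Rodrigues(np.array(p["rvec"],float))[0]
    return np.array(p["camera_matrix"],float),R,np.array(p["tvec"],float).ravel()
def world(name,u,v,d):
    K,R,t=cam(name); return R.T@(d*np.linalg.inv(K)@[u,v,1]-t)
def cloud(name,depth):
    K,R,t=cam(name); v,u=np.mgrid[:384,:512]
    P=np.stack([(u-K[0,2])/K[0,0]*depth,(v-K[1,2])/K[1,1]*depth,depth],-1)
    return (P-t)@R
def onplane(name,u,v,z):
    K,R,t=cam(name); c=-R.T@t; r=R.T@np.linalg.inv(K)@[u,v,1]; return c+r*(z-c[2])/r[2]
E
python3 - <<'E'
from h import *
out=[]
for n in("scene","top"):
    im,d=cams.capture(n); np.savez(f"{n}0.npz",im=im,d=d); C=cloud(n,d)
    out.append(im)
    for l in("clamp","stop_face","board","board_tab","thumbscrew","screw_grip","tweezers","jar","dish"):
        for r in cams.place_of(n,l)[:4]:
            u,v=np.array(r["xy"])*[512,384]; ui,vi=int(min(max(u,0),511)),int(min(max(v,0),383))
            print(n,l,round(r["confidence"],2),(round(u),round(v)),C[vi,ui].round(3))
cv2.imwrite("pics/a.png",cv2.cvtColor(cv2.resize(out[0],(800,600)),4))
cv2.imwrite("pics/b.png",cv2.cvtColor(cv2.resize(out[1],(800,600)),4))
print(sensors.read_time_s(),ctrl.finger_overhang,sensors.read_tcp_rot())
E
```

```text
pics
scene clamp 0.71 (280, 234) [0.622 0.083 0.018]
scene stop_face 0.94 (294, 231) [0.634 0.109 0.018]
scene stop_face 0.19 (217, 287) [ 0.629 -0.08   0.005]
scene board 0.66 (199, 170) [0.37  0.079 0.02 ]
scene board 0.65 (313, 160) [0.508 0.304 0.011]
scene board 0.64 (259, 210) [0.557 0.089 0.032]
scene board 0.2 (217, 285) [ 0.627 -0.08   0.006]
scene board_tab 0.83 (220, 169) [0.427 0.095 0.053]
scene board_tab 0.63 (293, 133) [0.436 0.307 0.048]
scene board_tab 0.6 (247, 191) [0.511 0.095 0.048]
scene thumbscrew 0.51 (331, 274) [0.747 0.095 0.004]
scene screw_grip 0.89 (281, 206) [0.624 0.08  0.099]
scene tweezers 0.84 (217, 290) [ 0.635 -0.085  0.007]
scene jar 0.74 (340, 217) [0.675 0.203 0.021]
scene dish 0.91 (329, 274) [0.744 0.092 0.004]
top clamp 0.89 (250, 178) [0.609 0.091 0.051]
top stop_face 0.63 (251, 162) [0.655 0.089 0.023]
top board 0.85 (247, 201) [0.556 0.102 0.034]
top board 0.84 (162, 228) [0.499 0.305 0.017]
top board 0.75 (249, 295) [0.34  0.1   0.016]
top board_tab 0.93 (157, 257) [0.428 0.307 0.054]
top board_tab 0.68 (245, 262) [0.417 0.107 0.055]
top board_tab 0.57 (248, 222) [0.507 0.099 0.062]
top thumbscrew 0.58 (248, 175) [0.609 0.097 0.103]
top thumbscrew 0.25 (252, 127) [0.746 0.086 0.002]
top screw_grip 0.5 (248, 170) [0.618 0.097 0.105]
top screw_grip 0.5 (251, 159) [0.66  0.091 0.035]
top tweezers 0.72 (317, 173) [ 0.63  -0.071 -0.002]
top tweezers 0.36 (196, 156) [0.658 0.217 0.073]
top jar 0.65 (198, 158) [0.656 0.211 0.07 ]
top jar 0.61 (249, 128) [0.743 0.096 0.005]
top dish 0.58 (249, 127) [0.747 0.096 0.007]
top dish 0.55 (318, 174) [ 0.627 -0.075 -0.   ]
1.0 0.017 [[-9.24981425e-01 -3.26631596e-05  3.80012319e-01]
 [-3.80012320e-01  1.08478114e-05 -9.24981425e-01]
 [ 2.60905139e-05 -9.99999999e-01 -2.24464271e-05]]
```

View pics/a.png

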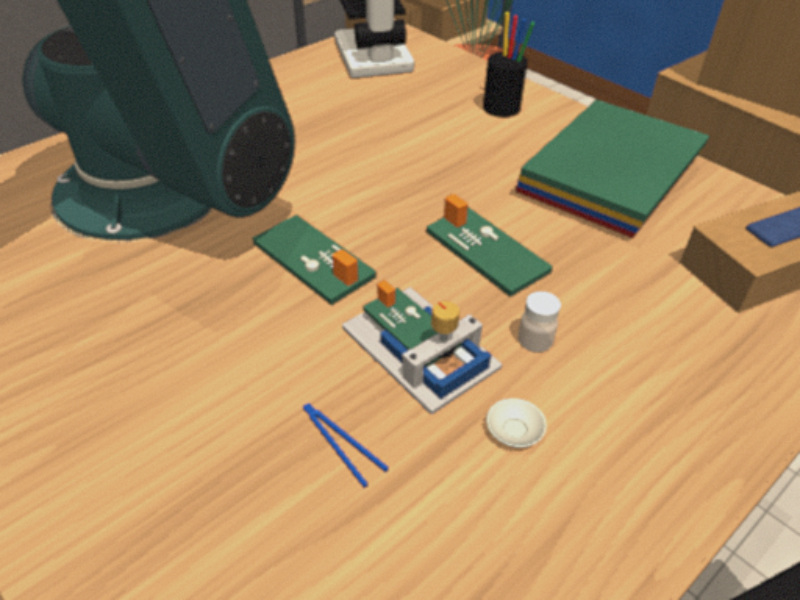

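View pics/b.png

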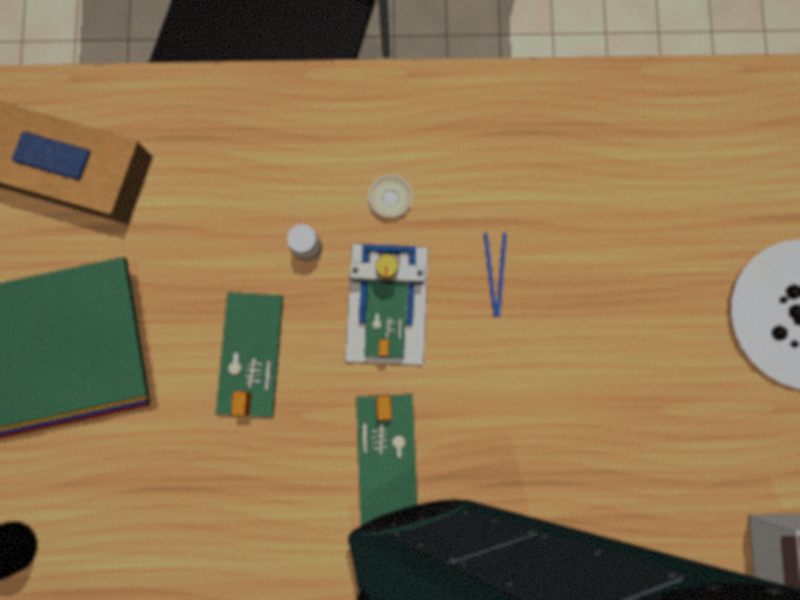

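Scene: the clamp is at about (387,305) in the top picture with the screw head at (387,266). The small board in the channel has its tab at (384,348). The two larger boards outside the clamp are decoys. Next I measure the yaw, tab and head precisely.

```bash
python3 - <<'E'
from h import *
for n in("top","scene"):
    z=np.load(n+"0.npz"); im,d=z["im"],z["d"]; C=cloud(n,d); hsv=cv2.cvtColor(im,cv2.COLOR_RGB2HSV)
    H,S,V=[hsv[...,i].astype(int) for i in range(3)]
    reg=(abs(C[...,0]-0.58)<.14)&(abs(C[...,1]-.095)<.085)
    for nm,m in(("tab",(H<14)&(S>170)&(V>120)&(C[...,2]>.03)),("head",(H>14)&(H<30)&(S>120)&(C[...,2]>.07)),("green",(H>50)&(H<90)&(S>80)),("white",(S<50)&(V>110)&(C[...,2]<.02)),("bridge",(S<60)&(V>90)&(abs(C[...,2]-.054)<.012)),("blue",(H>100)&(H<125)&(S>120))):
        m=m&reg; k,lab,st,_=cv2.connectedComponentsWithStats(m.astype(np.uint8))
        if nm!="white" and nm!="blue" and k>1: m=lab==1+np.argmax(st[1:,4])
        P=C[m]; v,u=np.nonzero(m)
        print(n,nm,m.sum(),"uv",u.mean().round(1),v.mean().round(1),"med",np.median(P,0).round(4),"z5/95",np.percentile(P[:,2],[5,95]).round(3) )
        zt={"tab":.060,"head":None,"green":.032,"white":.01,"bridge":.054,"blue":.03}[nm]
        if zt is None: zt=np.percentile(P[:,2],80)
        Q=np.array([onplane(n,a,b,zt)[:2] for a,b in zip(u,v)])
        c,s,a=cv2.minAreaRect((Q*1000).astype(np.float32)); print("   plane z",round(float(zt),3),"mean",Q.mean(0).round(4),"rect",np.round(c,1),np.round(s,1),round(a,2))
    u0,v0,u1,v1=(205,140,295,240) if n=="top" else (205,165,330,270)
    cv2.imwrite(f"pics/c_{n}.png",cv2.cvtColor(cv2.resize(im[v0:v1,u0:u1],None,fx=6,fy=6,interpolation=2),4))
E
```

```text
<stdin>:10: RuntimeWarning: Mean of empty slice.
  ret = ret.dtype.type(ret / rcount)
  return _methods._mean(a, axis=axis, dtype=dtype,
  ret = um.true_divide(
Traceback (most recent call last):
IndexError: index -1 is out of bounds for axis 0 with size 0
```

```bash
cat > m.py <<'E'
from h import *
def measure(n,im,d,x0=.58,y0=.095):
    C=cloud(n,d); hsv=cv2.cvtColor(im,cv2.COLOR_RGB2HSV)
    H,S,V=[hsv[...,i].astype(int) for i in range(3)]
    reg=(abs(C[...,0]-x0)<.14)&(abs(C[...,1]-y0)<.085)
    for nm,m in(("tab",(H<18)&(S>200)&(V>100)&(C[...,2]>.03)),("head",(H>14)&(H<30)&(S>120)&(C[...,2]>.07)),("green",(H>50)&(H<90)&(S>80)),("white",(S<50)&(V>110)&(C[...,2]<.025)),("bridge",(S<60)&(V>90)&(abs(C[...,2]-.054)<.012)),("blue",(H>100)&(H<125)&(S>120))):
        m=m&reg; k,lab,st,_=cv2.connectedComponentsWithStats(m.astype(np.uint8))
        if nm not in("white","blue") and k>1: m=lab==1+np.argmax(st[1:,4])
        if m.sum()<5: print(n,nm,"none"); continue
        P=C[m]; v,u=np.nonzero(m)
        print(n,nm,m.sum(),"uv",u.mean().round(1),v.mean().round(1),"med",np.median(P,0).round(4),"z5/95",np.percentile(P[:,2],[5,95]).round(3) )
        zt={"tab":.060,"head":None,"green":.032,"white":.01,"bridge":.054,"blue":.03}[nm]
        if zt is None: zt=np.percentile(P[:,2],70)
        Q=np.array([onplane(n,a,b,zt)[:2] for a,b in zip(u,v)])
        c,s,a=cv2.minAreaRect((Q*1000).astype(np.float32)); print("   plane z",round(float(zt),3),"mean",Q.mean(0).round(4),"rect",np.round(c,1),np.round(s,1),round(a,2))
E
python3 - <<'E'
from m import *
for n in("top","scene"):
    z=np.load(n+"0.npz"); im,d=z["im"],z["d"]; measure(n,im,d)
    print(cam(n)[0][0,0],-cam(n)[1].T@cam(n)[2])
    if n=="top": print(cv2.cvtColor(im[219:226,244:250],cv2.COLOR_RGB2HSV)[::2,::2].tolist())
    u0,v0,u1,v1=(205,140,295,240) if n=="top" else (205,165,330,270)
    cv2.imwrite(f"pics/c_{n}.png",cv2.cvtColor(cv2.resize(im[v0:v1,u0:u1],None,fx=6,fy=6,interpolation=2),4))
E
```

```text
top tab none
top head 157 uv 247.1 170.3 med [0.6175 0.0966 0.1045] z5/95 [0.094 0.108]
   plane z 0.106 mean [0.6171 0.0964] rect [616.5  96.7] [26.8 34. ] 89.35
top green 721 uv 245.1 197.0 med [0.571  0.1062 0.0326] z5/95 [0.029 0.036]
   plane z 0.032 mean [0.5665 0.1037] rect [550.5 100.4] [ 60.5 112.3] 86.7
top white 1306 uv 248.6 201.1 med [0.5422 0.0742 0.0106] z5/95 [0.006 0.018]
   plane z 0.01 mean [0.5595 0.096 ] rect [602.9  97.4] [119.2 237.4] 86.63
top bridge 185 uv 262.1 174.0 med [0.6171 0.063  0.0541] z5/95 [0.051 0.058]
   plane z 0.054 mean [0.6172 0.0629] rect [617.3  64.2] [44.5 23.8] 89.22
top blue 260 uv 246.6 178.0 med [0.6023 0.1031 0.0314] z5/95 [0.025 0.038]
   plane z 0.03 mean [0.6125 0.0999] rect [603.8  97.1] [ 77.6 116.6] 86.56
451.57342997708434 [0.43323236 0.07026833 1.09569604]
[[[17, 202, 172], [18, 199, 178], [18, 176, 135]], [[17, 196, 174], [18, 195, 178], [17, 183, 131]], [[18, 195, 174], [18, 198, 178], [17, 171, 133]], [[17, 205, 175], [17, 199, 178], [18, 168, 132]]]
scene tab 77 uv 246.8 187.2 med [0.5107 0.0972 0.0548] z5/95 [0.041 0.061]
   plane z 0.06 mean [0.5152 0.0933] rect [516.   93.1] [16.3 38.6] 48.69
scene head 290 uv 284.7 202.7 med [0.6244 0.089  0.102 ] z5/95 [0.083 0.105]Traceback (most recent call last):
  File "<stdin>", line 3, in <module>
  File "m.py", line 14, in measure
    Q=np.array([onplane(n,a,b,zt)[:2] for a,b in zip(u,v)])
                ~~~~~~~^^^^^^^^^^
  File "h.py", line 13, in onplane
    K,R,t=cam(name); c=-R.T@t; r=R.T@np.linalg.inv(K)@[u,v,1]; return c+r*(z-c[2])/r[2]
          ~~~^^^^^^
  File "h.py", line 4, in cam
    p=cams.camera_params(name); R=cv2.Rodrigues(np.array(p["rvec"],float))[0]
ValueError: time passes only in moves, steps and waits
```

View pics/c_top.png

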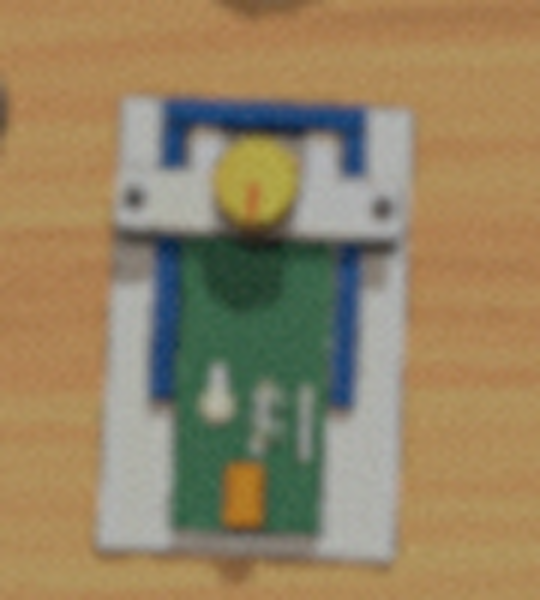

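Clamp yaw is about -3.3°, with the channel opening towards the robot. Next I fix the frame from the crop corners, then push the tab with closed fingers.

```bash
cat >> h.py <<'E'
_cam=cam; _c={}
def cam(name):
    if name not in _c: _c[name]=_cam(name)
    return _c[name]
YAW=-0.0585
def rot(yaw):  # tool down, jaws open along clamp y when yaw=YAW
    c,s=np.cos(yaw),np.sin(yaw)
    return np.array([[c,0,-s],[s,0,c],[0,-1,0]])
E
python3 - <<'E'
from m import *
import h
f=lambda x,y,z:onplane("top",205+x/6-.4,140+y/6-.4,z)[:2]
P=[f(97,550,.01),f(395,560,.01),f(412,112,.01),f(122,97,.01)]
print(np.round(P,4), np.linalg.norm(P[0]-P[1]),np.linalg.norm(P[1]-P[2]))
e1=P[3]-P[0];e2=P[2]-P[1];print("yaw",np.arctan2(e1[1],e1[0]),np.arctan2(e2[1],e2[0]))
c=np.mean(P,0);cx=np.array([np.cos(h.YAW),np.sin(h.YAW)]);print("origin from plate",c+cx*.0425)
tab=f(244,495,.060);print("tab",tab,"tab in clamp x wrt .617,.0965:",(tab-[.617,.0965])@cx)
for y in(h.YAW,h.YAW+np.pi):
    print(planner.ik([*(tab-cx*.038),.15],rot(y)))
for y in np.arange(h.YAW-np.pi,h.YAW+np.pi+.1,np.pi/4):
    q=planner.ik([.617,.0965,.09],rot(y)); print(round(y,2),None if q is None else np.round(q,2))
print(sensors.read_contact_force(),sensors.read_moment())
E
```

```text
[[0.4871 0.1635]
 [0.4815 0.0446]
 [0.6638 0.0345]
 [0.6717 0.1531]] 0.1190333115340784 0.18256515053356828
yaw -0.05633771186132974 -0.05508496885031003
origin from plate [0.61846707 0.09643397]
tab [0.50481178 0.1030222 ] tab in clamp x wrt .617,.0965: -0.11237763400636769
[ 0.05122622  0.23927412 -0.36021483  0.97130738  0.          0.10972622]
[ 0.05122622  0.23927412 -0.36021483  0.97130738  0.         -3.03186643]
-3.2 [ 0.02  0.51 -0.09  0.97  0.   -3.06]
-2.41 [ 0.02  0.51 -0.09  0.97  0.    2.44]
-1.63 [ 0.02  0.51 -0.09  0.97  0.    1.65]
-0.84 [ 0.02  0.51 -0.09  0.97  0.    0.87]
-0.06 [ 0.02  0.51 -0.09  0.97  0.    0.08]
0.73 [ 0.02  0.51 -0.09  0.97  0.   -0.7 ]
1.51 [ 0.02  0.51 -0.09  0.97  0.   -1.49]
2.3 [ 0.02  0.51 -0.09  0.97  0.   -2.27]
3.08 [ 0.02  0.51 -0.09  0.97  0.   -3.06]
[-0.64350295 -0.14446267  0.53025061] [ 0.03452361 -0.01368302 -0.00591893]
```

```bash
python3 - <<'E'
from m import *
O=np.array([.6178,.0965]);cx=np.array([np.cos(YAW),np.sin(YAW)])
tab=np.array([.5048,.1030]); s=tab-cx*.040
fingers.set_gripper(0.0)
ctrl.reach([*s,.15],rot(YAW)); ctrl.move_straight([*s,.056],.12)
e=tab+cx*((-.095)-(tab-O)@cx)
ctrl.pause(.2); f0=sensors.read_contact_force(); print("dist",np.linalg.norm(e-s))
r=ctrl.move_straight([*e,.056],.03,threshold=5)
p=np.array(sensors.read_tcp_pos());print(r,p,"x in clamp",(p[:2]-O)@cx,"dF",np.round(np.array(sensors.read_contact_force())-f0,2))
im,d=cams.capture("top");measure("top",im,d)
cv2.imwrite("pics/d.png",cv2.cvtColor(cv2.resize(im[130:250,195:305],None,fx=5,fy=5,interpolation=2),4))
im,d=cams.capture("scene")
cv2.imwrite("pics/e.png",cv2.cvtColor(cv2.resize(im[165:270,205:330],None,fx=5,fy=5,interpolation=2),4))
print(sensors.read_time_s())
E
```

```text
dist 0.058186731163759976
True [0.51320862 0.10248438 0.05550467] x in clamp -0.1047623460198176 dF [-0.95  1.31 -0.56]
top tab none
top head none
top green 7464 uv 234.2 203.3 med [0.4944 0.1008 0.5422] z5/95 [0.503 0.583]
   plane z 0.032 mean [0.552  0.1296] rect [557.2 130. ] [222.9 209.9] 0.99
top white 36 uv 243.8 141.6 med [0.7163 0.0994 0.0162] z5/95 [0.008 0.021]
   plane z 0.01 mean [0.7069 0.1065] rect [700.7 119.3] [21.6 92.4] 37.89
top bridge none
top blue none
6.7917
```

View pics/e.png

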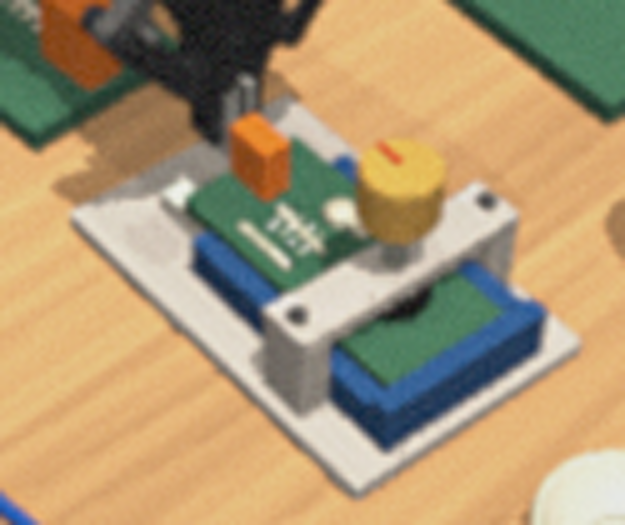

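The scene view shows the board's far end against the blue stop, and the TCP x agrees with the home prediction. One firmer push to confirm, then back off and look from above.

```bash
python3 - <<'E'
from m import *
O=np.array([.6178,.0965]);cx=np.array([np.cos(YAW),np.sin(YAW)])
p=np.array(sensors.read_tcp_pos()); f0=np.array(sensors.read_contact_force())
r=ctrl.move_straight(p+[*(cx*.008),0],.02,threshold=12)
q=np.array(sensors.read_tcp_pos());print(r,(q[:2]-O)@cx,(q-p).round(4),np.round(np.array(sensors.read_contact_force())-f0,2))
ctrl.pause(.2)
b=q-[*(cx*.02),0]; ctrl.move_straight(b,.1); b[2]=.17; ctrl.move_straight(b,.2)
# move to above the screw with jaws open, clear of top view for a picture later
fingers.set_gripper(.085)
ctrl.goto_joints([-.6,.24,-.36,.97,0,-3.06])
im,d=cams.capture("top");np.savez("top1.npz",im=im,d=d)
cv2.imwrite("pics/f.png",cv2.cvtColor(cv2.resize(im[140:240,205:295],None,fx=6,fy=6,interpolation=2),4))
im,d=cams.capture("scene");np.savez("scene1.npz",im=im,d=d)
print(sensors.read_time_s())
E
```

```text
True -0.1047642889088798 [-0.0001 -0.     -0.0006] [-0.64 -0.85 -0.48]
11.8667
```

View pics/f.png

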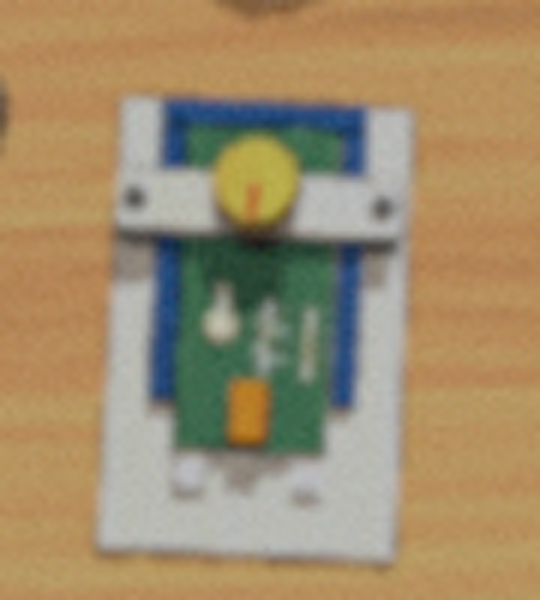

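Top view confirms it: the green board fills the channel up to the blue stop at about (265,125), and the tab has moved 30 mm. Now grip the screw, centring first with light force in two directions.

```bash
python3 - <<'E'
from m import *
c=np.array([.617,.0966]); Y0=YAW+np.pi
for yaw in (Y0-np.pi/2,Y0):
    z=rot(yaw)[:2,2]
    fingers.set_gripper(.06) if yaw!=Y0 else None
    if yaw!=Y0: ctrl.reach([*c,.16],rot(yaw)); ctrl.move_straight([*c,.092],.1)
    else: ctrl.reach([*c,.092],rot(yaw))
    ctrl.pause(.2); f0=np.array(sensors.read_contact_force())
    fingers.set_gripper(0.0,20); ctrl.pause(.2)
    for i in range(3):
        f=np.array(sensors.read_contact_force())-f0; fj=f[:2]@z
        print(round(yaw,2),"w",round(sensors.read_grip_width(),4),"dF",f.round(2),"fj",fj.round(2),"M",np.round(sensors.read_moment(),3),"c",c.round(4),np.round(sensors.read_tcp_pos(),4))
        if abs(fj)<2 or i==2: break
        c=c+z*np.sign(fj)*min(abs(fj)*.0002,.0015); ctrl.move_straight([*c,.092],.05); ctrl.pause(.1)
    if yaw!=Y0: fingers.set_gripper(.06)
print(sensors.read_time_s(), np.round(sensors.read_qpos(),3)); np.save("c.npy",c)
E
```

```text
1.51 w 0.0311 dF [ 6.58 -1.08  2.06] fj -6.63 M [-0.052 -0.936  0.002] c [0.617  0.0966] [0.6182 0.0965 0.0926]
1.51 w 0.0316 dF [-1.35 -0.83  6.83] fj 1.3 M [-0.109  0.364 -0.06 ] c [0.6183 0.0965] [0.6184 0.0965 0.0925]
3.08 w 0.0314 dF [-2.68 -5.74  3.13] fj 5.88 M [-1.157  0.232 -0.063] c [0.6183 0.0965] [0.6183 0.0957 0.0923]
3.08 w 0.0316 dF [-1.89  2.67  6.05] fj -2.55 M [0.361 0.311 0.028] c [0.6183 0.0953] [0.6183 0.0955 0.0922]
3.08 w 0.0315 dF [-2.99 -0.35  4.93] fj 0.52 M [-0.253  0.398  0.004] c [0.6183 0.0959] [0.6183 0.0956 0.0922]
18.8333 [ 2.400e-02  5.140e-01 -8.300e-02  9.740e-01 -1.000e-03 -3.059e+00]
```

```bash
cat > turn.py <<'E'
from h import *
def mz(n=6):
    a=[]
    for _ in range(n): ctrl.pause(.03); a.append(sensors.read_moment()[2])
    return np.mean(a),np.std(a)
def step(st,da):
    st["a"]+=da; c=st["c"]
    q=np.array(planner.ik([*c,st["z0"]-.003*st["a"]],rot(YAW+np.pi-st["a"])))
    ctrl.goto_joints(q); ctrl.pause(.12); m,s=mz()
    st["log"].append([st["a"],m]); np.save("st.npy",st,allow_pickle=True)
    print(f'a {st["a"]:.3f} j6 {sensors.read_qpos()[5]:.3f} Mz {m:.4f} sd {s:.4f} F {np.round(sensors.read_contact_force(),1)} t {sensors.read_time_s():.1f}',flush=True)
    return m
E
python3 - <<'E'
from turn import *
fingers.set_gripper(0.0,60); ctrl.pause(.2)
st=dict(a=0.,c=np.load("c.npy"),z0=.092,log=[]); print(mz(),sensors.read_grip_width())
ms=[step(st,.2) for _ in range(4)]
while st["a"]<4.2 and sensors.read_time_s()<50:
    m=step(st,.12)
    if m-np.median(ms[:5])>.05 or m-np.median(ms[:5])<-.05: break
    ms.append(m)
E
```

```text
(np.float64(-0.06614201301196158), np.float64(0.027209904043731286)) 0.03038728360278842
a 0.200 j6 -2.859 Mz -0.0562 sd 0.0321 F [-3.2 -1.9  7.3] t 20.1
a 0.400 j6 -2.659 Mz -0.0558 sd 0.0215 F [-2.9 -1.7  6.4] t 20.7
a 0.600 j6 -2.459 Mz -0.0545 sd 0.0236 F [-2.5 -1.2  7.9] t 21.3
a 0.800 j6 -2.259 Mz -0.0612 sd 0.0376 F [-3.  -1.8  7.3] t 21.9
a 0.920 j6 -2.139 Mz -0.0448 sd 0.0233 F [-2.5 -1.5  8. ] t 22.5
a 1.040 j6 -2.019 Mz -0.0279 sd 0.0299 F [-3.5 -2.2  7.9] t 23.1
a 1.160 j6 -1.899 Mz -0.0352 sd 0.0242 F [-2.4 -1.7  7.5] t 23.6
a 1.280 j6 -1.779 Mz -0.0740 sd 0.0224 F [-2.2 -1.6  7.1] t 24.2
a 1.400 j6 -1.659 Mz -0.0573 sd 0.0320 F [-1.8 -1.1  8.1] t 24.8
a 1.520 j6 -1.539 Mz -0.0504 sd 0.0366 F [-3.6 -1.8  7.6] t 25.4
a 1.640 j6 -1.419 Mz -0.0694 sd 0.0196 F [-2.4 -0.8  7.8] t 25.9
a 1.760 j6 -1.299 Mz -0.0557 sd 0.0236 F [-2.9 -1.1  8.2] t 26.5
a 1.880 j6 -1.179 Mz -0.0593 sd 0.0226 F [-2.6 -0.7  7.4] t 27.1
a 2.000 j6 -1.059 Mz -0.0679 sd 0.0253 F [-2.1 -1.   7.8] t 27.6
a 2.120 j6 -0.939 Mz -0.0471 sd 0.0250 F [-2.5 -2.1  8.1] t 28.2
a 2.240 j6 -0.819 Mz -0.0522 sd 0.0314 F [-3.2 -1.3  7.3] t 28.8
a 2.360 j6 -0.699 Mz -0.0528 sd 0.0190 F [-2.4 -0.6  8.2] t 29.3
a 2.480 j6 -0.579 Mz -0.0670 sd 0.0208 F [-2.  -1.8  7. ] t 29.9
a 2.600 j6 -0.459 Mz -0.0886 sd 0.0163 F [-2.5 -2.3  8. ] t 30.4
a 2.720 j6 -0.339 Mz -0.1180 sd 0.0260 F [-1.6 -1.4  8.7] t 31.0
```

```bash
python3 - <<'E'
import turn; from turn import *
st=np.load("st.npy",allow_pickle=True).item(); 
turn.mz.__defaults__=(25,)
print(mz())
for _ in range(3):
    m=step(st,.04)
    if m<-.175: break
L=np.array(st["log"]); print("free",L[:-7,1].mean())
E
```

```text
(np.float64(-0.1273108187922141), np.float64(0.028858621830748013))
a 2.760 j6 -0.299 Mz -0.1030 sd 0.0250 F [-3.6 -2.6  9.1] t 33.0
a 2.800 j6 -0.259 Mz -0.0797 sd 0.0336 F [-4.2 -1.1  8.9] t 34.2
a 2.840 j6 -0.219 Mz -0.0420 sd 0.0247 F [-3.2 -0.4 10.3] t 35.5
free -0.05432240365061992
```

```bash
python3 - <<'E'
import turn; from turn import *
st=np.load("st.npy",allow_pickle=True).item(); 
turn.mz.__defaults__=(25,)
print(mz(),np.round(sensors.read_moment(),3),np.round(sensors.read_joint_efforts(),3))
for _ in range(2):
    m=step(st,.03); print(np.round(sensors.read_moment(),3),np.round(sensors.read_joint_efforts(),3))
im,d=cams.capture("scene")
cv2.imwrite("pics/g.png",cv2.cvtColor(cv2.resize(im[165:270,205:330],None,fx=6,fy=6,interpolation=2),4))
E
```

```text
(np.float64(-0.04756253305504408), np.float64(0.026980014427110684)) [-0.377  0.563 -0.051] [ 8.0900e-01 -7.7205e+01  3.3243e+01 -1.2670e+00  4.3400e-01 -4.7000e-02]
a 2.870 j6 -0.189 Mz 0.0212 sd 0.0261 F [-2.2 -1.8 10. ] t 37.5
[-0.305  0.633  0.04 ] [ 7.7100e-01 -7.7067e+01  3.3209e+01 -1.3000e+00  4.5100e-01  2.2000e-02]
a 2.900 j6 -0.159 Mz 0.0338 sd 0.0329 F [-3.5 -1.5 10.3] t 38.7
[-0.316  0.626 -0.033] [ 7.6000e-01 -7.6942e+01  3.3178e+01 -1.3300e+00  4.5900e-01  4.4000e-02]
```

View pics/g.png

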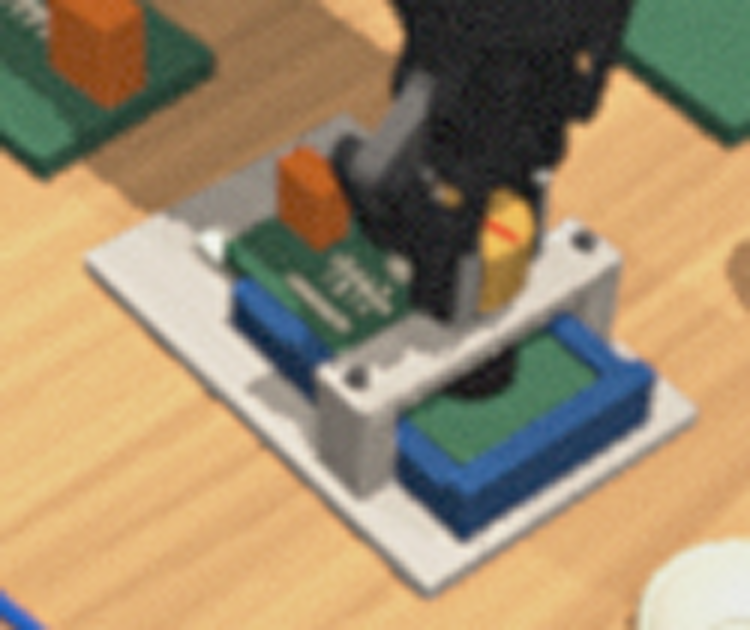

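Large steps appear to leave overshoot residuals: the reading is negative because the elastic fingers hold it at the opposite friction edge. I continue with small slow steps to find the forward breakaway torque.

```bash
python3 - <<'E'
import turn; from turn import *
st=np.load("st.npy",allow_pickle=True).item(); 
turn.mz.__defaults__=(16,)
for _ in range(4):
    m=step(st,.03); print(np.round(sensors.read_joint_efforts()[5],3))
    if m>.14: break
E
```

```text
a 2.930 j6 -0.129 Mz 0.0609 sd 0.0305 F [-2.4 -2.  10.3] t 39.6
0.066
a 2.960 j6 -0.099 Mz 0.0990 sd 0.0213 F [-3.5 -1.8 11. ] t 40.5
0.087
a 2.990 j6 -0.070 Mz 0.1146 sd 0.0281 F [-4.1 -2.  10.1] t 41.4
0.113
a 3.020 j6 -0.040 Mz 0.1419 sd 0.0154 F [-3.9 -1.6 11.6] t 42.3
0.14
```

```bash
python3 - <<'E'
import turn; from turn import *
st=np.load("st.npy",allow_pickle=True).item(); 
turn.mz.__defaults__=(12,)
p=.140
for _ in range(3):
    m=step(st,.03); e=np.mean([sensors.read_joint_efforts()[5] for _ in range(3)]); print(e)
    if e>.2 or e-p<.015: break
    p=e
E
```

```text
a 3.050 j6 -0.010 Mz 0.1572 sd 0.0222 F [-3.2 -1.2  9.8] t 43.1
0.16184750944375992
a 3.080 j6 0.020 Mz 0.1791 sd 0.0273 F [-3.7 -1.5 11.5] t 43.9
0.18017618916928768
a 3.110 j6 0.050 Mz 0.1998 sd 0.0242 F [-2.5 -1.5 11.7] t 44.6
0.21201441530138254
```

Torque is now about +0.21 N·m, which suggests snug, roughly 25–40 N. To verify independently, I release and measure the red mark's real rotation and the board height.

```bash
python3 - <<'E'
from m import *
fingers.set_gripper(.06); p=np.array(sensors.read_tcp_pos()); p[2]=.17; ctrl.move_straight(p,.15)
q=np.array(sensors.read_qpos()); q[0]=-.6; ctrl.goto_joints(q); ctrl.pause(.2)
tiles=[]
F={}
for n in("top","scene"):
    fr=[cams.capture(n) for _ in range(10)]
    F[n]=np.mean([f[0].astype(float) for f in fr],0); D=np.mean([f[1] for f in fr],0); np.savez(f"{n}2.npz",im=F[n].astype(np.uint8),d=D)
print("t",sensors.read_time_s(),"M",sensors.read_moment())
for n,(u0,v0,u1,v1) in(("top",(235,158,260,183)),("scene",(268,185,303,220))):
    for k in(1,2):
        z=np.load(f"{n}{k}.npz"); im=z["im"]; tiles.append(cv2.resize(im[v0:v1,u0:u1],(290,290),interpolation=cv2.INTER_CUBIC))
        hsv=cv2.cvtColor(im,cv2.COLOR_RGB2HSV).astype(int); a=im.astype(int)
        sub=np.zeros(im.shape[:2],bool); sub[v0:v1,u0:u1]=1
        C=cloud(n,z["d"])
        head=sub&(C[...,2]>.075)&(hsv[...,1]>100)
        red=head&(a[...,0]-a[...,1]>60)
        w=np.clip((a[...,0]-a[...,1]-45),0,None)*head
        v,u=np.nonzero(w); ww=w[v,u]; hv,hu=np.nonzero(head)
        print(n,k,"red uv",(u@ww/ww.sum()).round(2),(v@ww/ww.sum()).round(2),red.sum(),"head",hu.mean().round(2),hv.mean().round(2),"ztop",np.percentile(C[head][:,2],70).round(4))
        g=(hsv[...,0]>50)&(hsv[...,0]<90)&(hsv[...,1]>80)&(abs(C[...,0]-.56)<.06)&(abs(C[...,1]-.1)<.03)
        print("   board z",np.median(C[g][:,2]).round(4),g.sum())
cv2.imwrite("pics/i.png",cv2.cvtColor(np.vstack([np.hstack(tiles[:2]),np.hstack(tiles[2:])]),4))
E
```

```text
t 48.3833 M [ 0.03870744 -0.00241898 -0.02750249]
top 1 red uv 246.58 172.98 0 head 247.02 170.06 ztop 0.1054
   board z 0.0326 484
top 2 red uv 247.58 166.43 4 head 247.13 170.74 ztop 0.096
   board z 0.0278 488
scene 1 red uv 283.08 195.4 17 head 284.78 202.53 ztop 0.1033
   board z 0.031 283
scene 2 red uv 287.15 203.52 16 head 284.48 205.08 ztop 0.0943
   board z 0.0265 248
```

View pics/i.png

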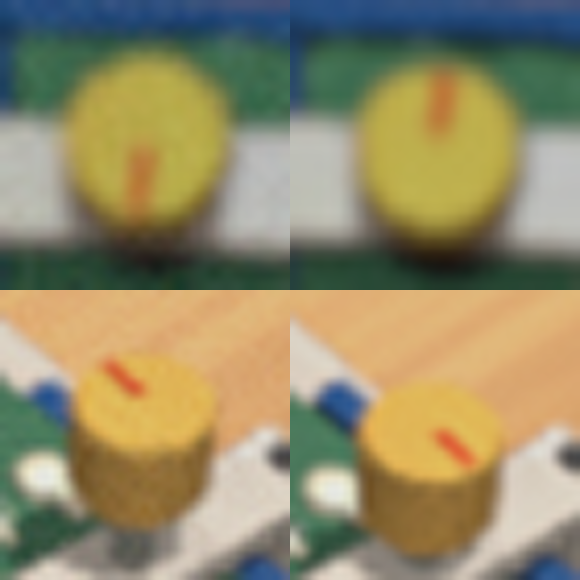

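The mark shows about π rad of rotation and the head has dropped about 9.2 mm. I refine both numbers offline, which uses no robot time.

```bash
python3 - <<'E'
from m import *
for n,w in(("top",(235,158,260,183)),("scene",(268,185,303,220))):
    u0,v0,u1,v1=w
    for k in(0,1,2):
        z=np.load(f"{n}{k}.npz"); im=z["im"].astype(float); C=cloud(n,z["d"])
        zt=.096-.001 if k==2 else .1045
        vv,uu=np.mgrid[v0:v1,u0:u1]; sub=im[v0:v1,u0:u1]; X=np.array([[onplane(n,a,b,zt)[:2] for a,b in zip(ra,rb)] for ra,rb in zip(uu,vv)])
        r=np.linalg.norm(X-[.6183,.0957],axis=-1)
        top=r<.013
        s=sub[...,0]-sub[...,1]; base=np.median(s[top]); wt=np.clip(s-base-12,0,None)*(r<.0165)
        W=wt.sum(); m=(X*wt[...,None]).sum((0,1))/W; d=X-m; cov=np.einsum('ij,ijk,ijl->kl',wt,d,d)/W
        ev,V=np.linalg.eigh(cov); a=V[:,1]; a=a*np.sign(a@(m-[.6183,.0957]))
        zz=C[v0:v1,u0:u1,2][r<.011]
        print(n,k,"mean off",((m-[.6183,.0957])*1000).round(2),"ang pca",np.arctan2(a[1],a[0]).round(3),"ang cen",np.arctan2(m[1]-.0957,m[0]-.6183).round(3),"z",zz.mean().round(5),np.median(zz).round(5),"+-",(zz.std()/len(zz)**.5).round(5))
E
```

```text
top 0 mean off [-7.15  1.96] ang pca 3.02 ang cen 2.874 z 0.11746 0.10463 +- 0.01279
top 1 mean off [-7.36  1.97] ang pca 3.011 ang cen 2.88 z 0.10491 0.1047 +- 0.00019
top 2 mean off [ 9.31 -0.22] ang pca -0.155 ang cen -0.024 z 0.1023 0.09572 +- 0.00288
scene 0 mean off [-7.53  0.79] ang pca 3.018 ang cen 3.037 z 0.11092 0.10352 +- 0.00729
scene 1 mean off [-7.54  0.76] ang pca 3.018 ang cen 3.042 z 0.10342 0.10349 +- 0.00011
scene 2 mean off [ 7.75 -0.94] ang pca -0.158 ang cen -0.121 z 0.09745 0.09444 +- 0.00147
```

Mark rotation is 3.17 rad, so the screw followed the gripper without much lag, and the force could be on the high side. A safe test is to regrip and turn back in small steps. That shows whether the slope was finger elasticity or the load, and can only reduce the force.

```bash
python3 - <<'E'
import turn; from turn import *
st=np.load("st.npy",allow_pickle=True).item(); c=st["c"]; turn.mz.__defaults__=(8,)
R=rot(YAW+np.pi-st["a"]); z=st["z0"]-.003*st["a"]
def eff(): return round(float(np.mean([sensors.read_joint_efforts()[5] for _ in range(3)])),4)
ctrl.reach([*c,.16],R); print("air",eff(),mz())
ctrl.move_straight([*c,z],.12); fingers.set_gripper(0.0,60); ctrl.pause(.1); print("grip",eff(),mz())
for _ in range(4): step(st,-.03); print(eff())
E
```

```text
air -0.0002 (np.float64(-0.004724386302626863), np.float64(0.013845764186867029))
grip 0.0182 (np.float64(0.007782677605065621), np.float64(0.016219070107359762))
a 3.080 j6 0.021 Mz -0.0261 sd 0.0275 F [-2.  -1.7  7. ] t 52.2
-0.0176
a 3.050 j6 -0.009 Mz 0.0195 sd 0.0236 F [-2.1 -1.4  5.8] t 52.9
0.0139
a 3.020 j6 -0.039 Mz -0.0016 sd 0.0324 F [-1.5 -2.2  6.6] t 53.5
0.0109
a 2.990 j6 -0.069 Mz 0.0213 sd 0.0301 F [-1.3 -2.3  6.1] t 54.1
0.0215
```

Backing off shows no elastic slope, so the rising torque was real load. I go back up slowly to mid-range, about 0.15 N·m above free.

```bash
python3 - <<'E'
import turn; from turn import *
st=np.load("st.npy",allow_pickle=True).item(); turn.mz.__defaults__=(8,)
for _ in range(3):
    step(st,.03); e=np.mean([sensors.read_joint_efforts()[5] for _ in range(3)]); print(round(e,4))
    if e>.18: break
E
```

```text
a 3.020 j6 -0.040 Mz 0.1161 sd 0.0272 F [-1.6 -2.   6.2] t 54.8
0.1306
a 3.050 j6 -0.010 Mz 0.1821 sd 0.0235 F [-1.4 -1.4  7.4] t 55.4
0.1716
a 3.080 j6 0.020 Mz 0.1673 sd 0.0222 F [-2.2 -2.8  6.4] t 56.0
0.184
```

Torque retraces the earlier curve: 0.13, 0.17, 0.18. The average of the forward and backward readings, divided by the 3 mm/rad lead, gives about 23 N at 3.02 rad, so about 29 N now. That is snug, so I release.

```bash
python3 - <<'E'
from m import *
fingers.set_gripper(.06); p=np.array(sensors.read_tcp_pos()); p[2]=.17; ctrl.move_straight(p,.15)
q=np.array(sensors.read_qpos()); q[0]=-.6; ctrl.goto_joints(q); ctrl.pause(.2)
im,d=cams.capture("top"); print(np.round(sensors.read_contact_force(),2),sensors.read_time_s())
cv2.imwrite("pics/j.png",cv2.cvtColor(cv2.resize(im[110:240,180:330],None,fx=4,fy=4,interpolation=2),4))
ctrl.job_done()
E
```

```text
[-0.42  0.42  0.4 ] 58.8583
the job is handed in; nothing more can be done
```

View pics/j.png

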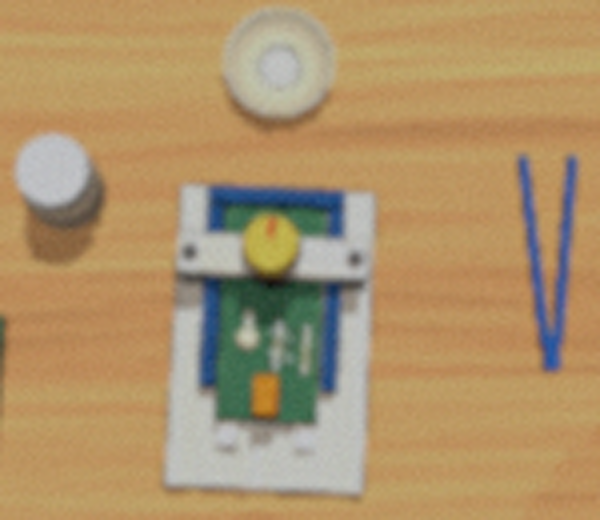

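The board is home and clamped, and I handed the job in at about 59 s. The clamping force is only an estimate, and I got no verdict.

**Board:** I pushed it about 30 mm by its tab with closed fingers until it met the blue stop. A second, firmer push moved it no further. The last picture shows the board home in the channel, the gripper clear of it, and the jar, dish and tweezers apparently undisturbed.

**Screw:** I turned it clockwise to 3.11 rad, backed off 0.12 rad as a check, then set it at 3.08 rad. The final torque was about 0.18 N·m, and I estimate roughly 30 N at the foot.

**Checks that disagreed:**
- **Torque during the faster steps:** the readings were offset negative, and dipped to about -0.13 N·m just as the board bottomed. I could not fully explain that.
- **Force estimate:** it rests on the slow forward and backward readings. Other ways of working it out gave about 15 to 45 N.
- **Screw travel:** the mark's rotation (3.17 rad) implies a 9.5 mm drop, but depth readings gave about 9.0 mm.

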